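# Feed a cover board under the trimmer's hold-down

### The arm

A 6-joint arm with a two-finger parallel gripper is mounted at the origin on the work surface. World frame = base frame: x ahead of the robot, y to its left, z up, the work surface at z = 0. Lengths are in m, angles in degrees, forces in N, time in s.
With the tool pointing down it reaches from about 0.35 to 0.875 m from the base axis. Payload 4.2 kg.
Tool frame: the origin (TCP) lies midway between the tips of the shut fingers; the grasp point (between the pads) lies 19 mm behind it; z points along the fingers, y is the line along which they close (so a half turn about z gives the same grasp; the last joint's range is limited). The gripper opens to 87 mm and grips with 3 to 60 N. Pads are 19 mm wide; open, the fingers measure 117 mm over their backs; the gripper's body (75 mm by 190 mm) begins 51 mm behind the grasp point.
Start: joints at [-61.559, 22.042, 0.453, 0, -68.411, -14.817], TCP at [0.147, -0.607, 0.223] pointing down, gripper open.
Joint ranges: [-179.83, 179.83], [-69.29, 118.12], [-61.27, 80.66], [-181.25, 117.63], [-171.15, -9.14], [-177.46, 177.46]. Speed limits (degrees/s): [159.86, 159.86, 180, 180, 180, 180].

### API

Orientations are given as [roll, pitch, yaw] about the fixed x, y, z axes, in that order (R = Rz(yaw) Ry(pitch) Rx(roll)).
In Python, from workcell import env gives the robot as it stands. The module is installed in compiled form; this text tells all that it offers. Calls block until the motion is done:
- env.goto(position, orientation): joint-space move of the TCP to a pose.
- env.move_straight(position, rotation=None, rate=0.15, force_limit=None): straight line of the TCP; rotation=None keeps the orientation; rate is the mean speed in m/s. With force_limit (N) it stops when the force on the tool has changed by that much, and returns True; else False.
- env.set_joints(angles): joint-space move.
- env.gripper_to(opening, grasp_force=None): opening from 0.0 (shut) to 1.0 (fully open); grasp_force is the grip in N (None keeps the last); returns when the fingers have stopped.
- env.dwell(seconds).
- env.inverse_kinematics(position, orientation): joint angles nearest the present ones, or None.
- env.read_state(): the state.
- env.grab_frame(name): name is "scene" or "top" or "wrist"; returns a dict with "image" (384x512x3 uint8, blue, green, red), "fx", "fy", "cx", "cy" (pixels), "position" and "orientation" of the camera in the world. Camera axes: x right, y up, looking along -z (the intrinsics and any distortion apply to the point x, -y, -z); pixel columns grow to the right and rows downward; lengths in m; the calibration is good to about 2 mm. A picture is of the moment at which its call begins. There is no depth.
A pose or a line that the arm cannot do raises env.Unreachable and nothing moves.
- env.close_job(): hands the job in; it is judged then, once.
Trained networks look in a picture, given as the dict that the camera call returned (one of the last four; its "shot" number tells which), for a name from the list of things; names that differ only in an ending like _2 or _b are one class to them, and where a whole thing is asked for, a point or a joint stands for the part that bears it (a point fixed in the world has none). Each returns a list of dicts, best first, with "score" (0 to 1); they miss things now and then, are a little off and sometimes report something else, mostly with a low value. They report only what shows in the picture. A call takes as long as a camera call. They do not tell look-alikes from the thing itself.
- env.search_frame(picture, thing): "xyz" ([x, y, z] in m, in world coordinates, good to about 4 mm: the middle of the surface that is visible of it).
- env.trace(picture, thing): "mask" (384x512 bool, what is visible of it).
The state is a dict: "clock": time; "joint_positions": joint angles; "qvel": joint speeds; "joint_torque": joint torques, N m; "position": TCP position; "tool_rot": TCP orientation; "force": force on the tool from outside, world axes, zero at the start; "wrist_torque": the same for the moment, N m; "opening": opening from 0.0 (shut) to 1.0 (fully open); "finger_force": force on a finger pad.
Only numpy, scipy, OpenCV 4.12 (cv2) and the standard library are available. Lean on these libraries where they do the work, as an engineer would, in place of code of your own. Each camera call takes 0.05 s, during which the arm holds its last target. There are 200 camera calls.

### The job

Load the loose grey cover board into the board trimmer for cutting: with your fingertips on its top face press it down hard on the bed and, keeping it pressed, slide it under the sprung steel hold-down strip until its front edge meets the stop bar and its long edge lies along the side fence. Do it by pressing and sliding only: do not pinch or lift the board or shove it along by its rear edge. Do not shift the stop bar or the things standing around, and take your hand away at the end.

Things in the scene. Friction and masses are not known exactly. Their poses are not given: they have to be found in the camera images.
- trimmer: Flat board trimmer on the table, base 380 x 380 mm. Origin: on the table, directly below the free lip of the hold-down strip, in the middle of the lane in which the board lies when it touches the fence. x points along the feed (from the loading side under the strip to the stop bar), y across it towards the side fence, z up.
- bed: The trimmer's smooth flat grey bed that the board lies on; same origin and axes as the trimmer. Its top is 22 mm above the table and reaches from x = -230 to +150 mm and y = -285 to +95 mm.
- fence (a point): Inner face of the side fence, level with the strip's lip (trimmer x = 0, y = +55 mm), on the bed; axes as the trimmer's. The fence is an aluminium bar along x that rises 10 mm above the bed.
- rail (a point): Middle of the top of the aluminium rail that crosses the bed along y, above the lane (trimmer x = 66 mm, 35 mm above the bed). It covers x = 49 to 83 mm, 15 to 35 mm above the bed. The black cutter carriage, parked at its far end (y = -252 to -192 mm), rises 68 mm above the bed, its knob 78 mm.
- holddown (a joint): Lift angle, rad, of the sprung steel hold-down strip, 300 mm long (y = -250 to +50 mm), under the rail's loading side. From its upturned lip it slopes down to its pressing line at x = 21 mm, 1.6 mm above the bed, and is hinged at x = 58 mm, 14 mm above the bed. 0 when empty; the entering board lifts it to about 0.06 rad and it then bears on the board with about 6 N.
- lip (a point): Middle of the lane at the strip's free upturned lip, at rest (trimmer x = 0, y = 0, 13.5 mm above the bed).
- stop_face (a point): Point on the loading-side face of the aluminium stop bar, in the middle of the lane, 2 mm above the bed; axes as the trimmer's. The bar is 200 mm long across the feed, 12 mm high and clamped (it stays put under pushes below 40 N) at a setting that varies (trimmer x = 104 to 120 mm).
- cover: The loose grey cover board, 170 x 110 x 4 mm, about 55 g, lying flat on the bed on the loading side, a little off the fence and slightly turned. Origin: centre of its underside. x along its length towards the strip (front edge at +85 mm), y towards the fence (edge at +55 mm), z up. Friction on bed, fence and strip about 0.3. When it is home its rear 50 mm or more lies before the lip, in the open.
- cover_top (a point): Centre of the cover board's top face; axes as cover. A fingertip grips this uncoated face with friction of about 0.85, so a steady press of 12 to 20 N drags the board under the strip, while a light one slips. Pressed well off its centre, the board may swing about the fingertip when it is slid sideways.
- front_edge (a point): Middle of the cover board's front edge (the 110 mm edge facing the strip), half-way up its thickness; axes as cover.
- weight: Turned brass weight, 46 mm diameter, 60 mm high, standing on the bed away from the lane; origin: centre of its underside. Leave it alone.
- eraser: White block eraser 56 x 24 x 14 mm lying on the bed beside the lane; origin: centre of its underside. Leave it alone.
- pot: White pot of pencils, 72 mm diameter, 90 mm high (pencils to 170 mm), on the table beyond the fence; origin: centre of its underside. Leave it alone.
- tape: Roll of masking tape, 90 mm diameter, 24 mm high, on the table beyond the fence; origin: centre of its underside. Leave it alone.
Things that resemble listed ones, but are neither listed nor needed, are in the scene too. There is more than one size of the cover; the one meant has the size given above.

How it is judged (in metres and radians):
On the way:
1. the board slides in under the hold-down strip while it is pressed down hard on the bed (board on bed 14 N or more, the strip's 6 N included) (x of front_edge in the frame of trimmer above 0.022 m and x of front_edge in the frame of stop_face below -0.006 m and contact force between cover and bed above 14 N and linear speed of cover above 0.003 m/s), for 0.15 s.
At the end, for the whole second after the job is handed in: The board lies flat and still under the hold-down strip, its front edge within 3 mm of the stop bar, its long side within 4 mm of the fence, square to within 2 degrees (x of front_edge in the frame of stop_face between -0.003 and 0.003 m and y of cover_top in the frame of trimmer between -0.004 and 0.003 m and angle between the x axis of cover and the x axis of trimmer, either way round below 0.035 rad and angle between cover's own z axis and vertical below 0.03 rad and value of joint holddown between 0.03 and 0.12 rad and linear speed of cover below 0.01 m/s); the robot touches nothing.
It fails at once if the board is lifted off the bed (10 mm) or tipped up (z of cover in the frame of bed above 0.032 m or angle between cover's own z axis and vertical above 0.15 rad).
It fails at once if the fingers shove the board along by its rear edge (fingertips behind the edge and lower than its top face) (contact force between the fingers and cover above 1 N and x of the grasp point in the frame of cover below -0.082 m and z of the grasp point in the frame of cover below 0.022 m).
It fails at once if the stop bar is shifted by more than 3 mm (distance of stop_face from where it was at the start of the episode above 0.003 m).
It fails at once if the hold-down strip is prised up (value of joint holddown above 0.25 rad).
It fails at once if the weight, eraser, pencil pot or tape is moved by more than 15 mm (distance of any of weight, eraser, pot, tape from where it was at the start of the episode above 0.015 m).
It also fails if it takes over 51 s, if anything falls off the work surface, if the arm or the gripper's body presses on something with over 40 N, if the wrist force passes 120 N, or if a joint passes its speed limit or range.

## Working session

There is one attempt and no reset: what is moved stays moved. The work goes in short steps, each a Python script; the robot and the scene stay as the last script left them, time stands still between calls to the robot, and variables do not carry over. Pictures are saved under pics/ and viewed, at most 10 in all, crops included, and the job is handed in when it is done.

```bash
mkdir -p pics; cat > h.py <<'E'
import numpy as np, cv2
from scipy.spatial.transform import Rotation as R
from workcell import env
def ray(p,uv):
    Rm=R.from_euler('xyz',p["orientation"],degrees=True).as_matrix()
    uv=np.atleast_2d(uv).astype(float)
    d=np.c_[(uv[:,0]-p["cx"])/p["fx"],-(uv[:,1]-p["cy"])/p["fy"],-np.ones(len(uv))]
    return np.array(p["position"]),d@Rm.T
def onz(p,uv,z):
    o,d=ray(p,uv); return o+d*((z-o[2])/d[:,2])[:,None]
def proj(p,X):
    Rm=R.from_euler('xyz',p["orientation"],degrees=True).as_matrix()
    c=(np.atleast_2d(X)-p["position"])@Rm
    return np.c_[p["cx"]+p["fx"]*c[:,0]/-c[:,2],p["cy"]-p["fy"]*c[:,1]/-c[:,2]]
E
python3 - <<'E'
from h import *
for n in("top","scene"):
    p=env.grab_frame(n); cv2.imwrite(f"pics/{n}0.png",p["image"])
    print(n,[ (k,p[k]) for k in p if k not in("image",)])
    for t in("trimmer","cover","rail","holddown","fence","stop_face","weight","eraser","pot","tape"):
        try: print(t,[(np.round(r["xyz"],3),round(r["score"],2)) for r in env.search_frame(p,t)[:4]])
        except Exception as e: print(t,e)
print(env.read_state())
E
```

```text
top [('fx', 431.00048464833276), ('fy', 431.00048464833276), ('cx', 249.5615471613694), ('cy', 193.7346174574257), ('position', array([0.4469372 , 0.02471982, 1.06518379])), ('orientation', array([  2.24648135,  -0.24337172, -89.9430586 ])), ('shot', 1)]
trimmer [(array([ 0.661, -0.186,  0.019]), 0.57)]
cover [(array([ 0.238, -0.259,  0.007]), 0.88), (array([ 0.533, -0.101,  0.026]), 0.62), (array([ 0.345,  0.19 , -0.001]), 0.61), (array([ 0.611, -0.211,  0.023]), 0.59)]
rail [(array([ 0.661, -0.185,  0.018]), 0.69)]
holddown [(array([ 0.696, -0.168,  0.03 ]), 0.8), (array([ 0.536, -0.103,  0.026]), 0.3)]
fence [(array([ 0.661, -0.183,  0.018]), 0.71)]
stop_face [(array([ 0.781, -0.094,  0.031]), 0.71), (array([0.704, 0.124, 0.026]), 0.56)]
weight [(array([ 0.536, -0.1  ,  0.026]), 0.73), (array([ 0.555, -0.282,  0.06 ]), 0.68)]
eraser [(array([ 0.576, -0.222,  0.036]), 0.74)]
pot [(array([0.534, 0.161, 0.056]), 0.61)]
tape [(array([0.707, 0.124, 0.025]), 0.88)]
scene [('fx', 441.84909108698287), ('fy', 441.84909108698287), ('cx', 257.32679956056637), ('cy', 195.26004749550793), ('po
[... 809 characters left out ...]
 0.82)]
{'clock': 1.1, 'joint_positions': array([-6.15578585e+01,  2.20405581e+01,  4.51363581e-01,  1.20891669e-03,
       -6.84099466e+01, -1.48178817e+01]), 'qvel': array([ 0.01208075, -0.08017828,  0.17352209,  0.02969688,  0.02969326,
        0.02370587]), 'joint_torque': array([-2.12315967e-04, -3.90478134e+01,  1.87624329e+01,  4.22447428e+00,
        1.54586602e-02, -2.36225418e-05]), 'position': array([ 0.14724617, -0.60738385,  0.22255639]), 'tool_rot': array([-1.79998882e+02, -8.67077390e-04, -1.66375295e+02]), 'force': array([-0.23675043,  0.54740735,  0.32097757]), 'wrist_torque': array([ 0.00948997,  0.02451599, -0.03580406]), 'finger_force': 0.0, 'opening': 0.9988873200712735}
```

```bash
python3 - <<'E'
from h import *
t=cv2.imread("pics/top0.png"); cv2.imwrite("pics/topb.png",cv2.resize(t,(800,600),interpolation=cv2.INTER_CUBIC))
E
```

```text
(no output)
```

View pics/topb.png

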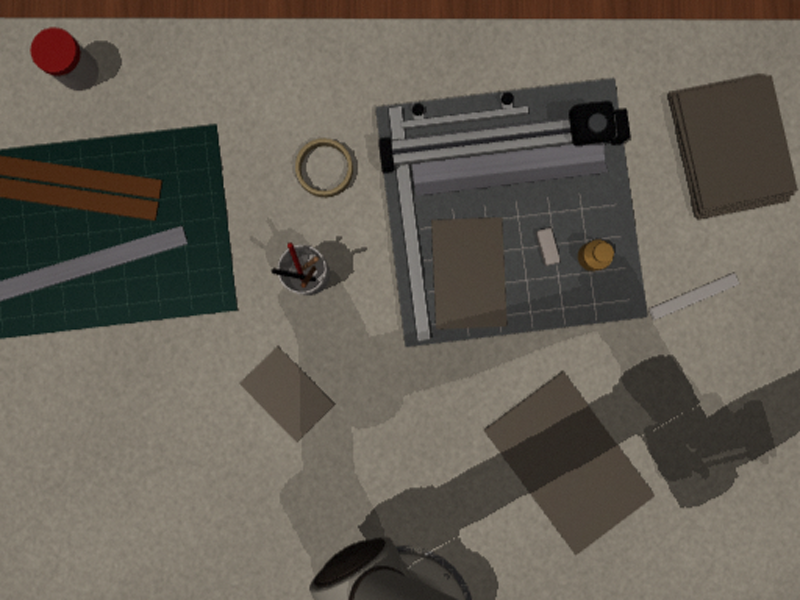

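View pics/scene0.png

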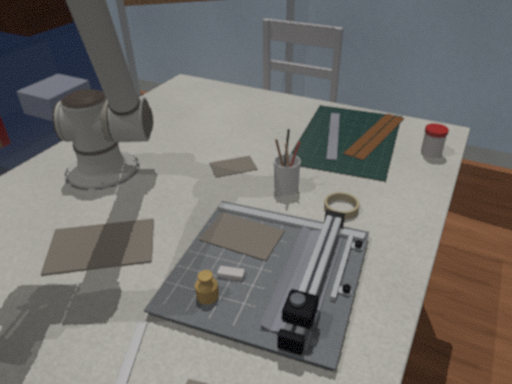

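The cover candidates (800x600 top pixels) are: on the bed at (469,273), a larger one on the table at (570,460), a smaller one at (287,393), and a stack at (730,145). The one on the bed fits the description. I'll check its size with a fit and a crop.

```bash
cat >> h.py <<'E'
def T(pose,X):  # pose x,y,yaw(rad) ; X local pts
    X=np.atleast_2d(X); c,s=np.cos(pose[2]),np.sin(pose[2])
    return np.c_[pose[0]+c*X[:,0]-s*X[:,1],pose[1]+s*X[:,0]+c*X[:,1],X[:,2]]
def box(x0,x1,y0,y1,z): return np.array([[x0,y0,z],[x1,y0,z],[x1,y1,z],[x0,y1,z]])
def draw(img,p,X,S,off,col):
    q=((proj(p,X)-off+.5)*S*8).astype(np.int32); cv2.polylines(img,[q.reshape(-1,1,2)],True,col,1,cv2.LINE_AA,3)
E
python3 - <<'E'
from h import *
from scipy.optimize import least_squares
p=env.grab_frame("top"); q=env.grab_frame("scene")
for c,n in((p,"top"),(q,"scene")):
    for t,z in(("trimmer",.022),("cover",.026)):
        for r in env.trace(c,t)[:3]:
            m=r["mask"].astype(np.uint8); cs,_=cv2.findContours(m,0,2)
            k=max(cs,key=cv2.contourArea); rc=cv2.minAreaRect(k)
            X=onz(c,k[:,0],z)[:,:2].astype(np.float32); w=cv2.minAreaRect(X)
            print(n,t,round(r["score"],2),m.sum(),np.round(w[0],4),np.round(w[1],4),round(w[2],2))
# initial trimmer pose from hand-read top corners
cor=np.array([[376,106],[614,79],[647,317],[405,347]])*.64-.2
L=np.array([[.15,.095],[.15,-.285],[-.23,-.285],[-.23,.095]]); W=onz(p,cor,.022)
f=lambda v:(T(v,np.c_[L,[.022]*4])-W)[:,:2].ravel()
s=least_squares(f,[.66,-.1,.12]); print(s.x,np.round(s.fun*1000,1))
np.save("trim.npy",s.x)
S=4;x0,y0=238,45;off=np.array([x0,y0])
im=cv2.resize(p["image"][y0:y0+150,x0:x0+180],None,fx=S,fy=S,interpolation=cv2.INTER_CUBIC)
im=cv2.convertScaleAbs(im,alpha=1.6)
draw(im,p,T(s.x,box(-.23,.15,-.285,.095,.022)),S,off,(0,255,0))
draw(im,p,T(s.x,box(.049,.083,-.19,.055,.057)),S,off,(0,0,255))
draw(im,p,T(s.x,np.array([[-.23,.055,.032],[.15,.055,.032]])),S,off,(255,255,0))
draw(im,p,T(s.x,np.array([[0,-.25,.0355],[0,.05,.0355]])),S,off,(255,0,255))
cv2.imwrite("pics/fit1.png",im)
E
```

```text
top trimmer 0.7 20349 [ 0.6326 -0.1722] [0.3832 0.3929] 7.28
top cover 0.98 6447 [ 0.2446 -0.2544] [0.239  0.1581] 36.3
top cover 0.69 1853 [0.3488 0.1799] [0.1274 0.0828] 45.22
top cover 0.58 3221 [ 0.5358 -0.1006] [0.1732 0.1115] 2.22
scene trimmer 0.63 20859 [ 0.6302 -0.1498] [0.3799 0.4343] 7.26
scene trimmer 0.58 2354 [ 0.5341 -0.1015] [0.1739 0.1147] 2.78
scene cover 0.91 4640 [ 0.263  -0.2785] [0.233  0.1568] 36.07
scene cover 0.75 685 [0.3677 0.1464] [0.1261 0.0855] 45.05
scene cover 0.67 2445 [ 0.5374 -0.106 ] [0.173  0.1197] 2.16
[ 0.65931537 -0.06807675  0.1212916 ] [-0.3  1.4  1.8 -1.6 -1.1 -0.8 -0.3  0.9]
```

View pics/fit1.png

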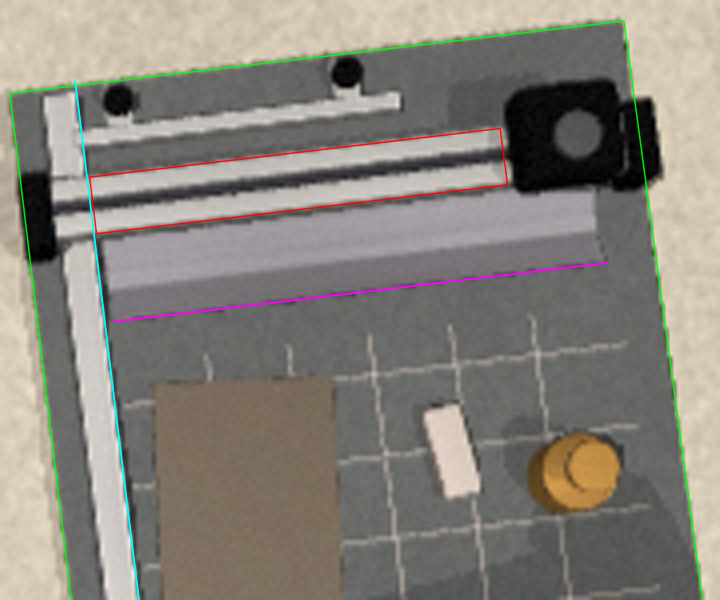

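The fit is good: the fence line, lip and rail all match the picture. The board on the bed measures 173 x 112 mm in the mask, which fits 170 x 110 (the others are 239 x 158 and 127 x 83), so it is the one meant. Next I press on its rear part with the fingers partly open, which gives two contacts that hold its yaw.

```bash
cat >> h.py <<'E'
from math import radians as rad, degrees as deg
try: TR=np.load("trim.npy")
except Exception: TR=None
def toT(X):
    c,s=np.cos(TR[2]),np.sin(TR[2]); d=np.asarray(X)[:2]-TR[:2]; return np.array([c*d[0]+s*d[1],-s*d[0]+c*d[1]])
def st(msg=""):
    s=env.read_state(); f=np.array(s["force"]); c,si=np.cos(TR[2]),np.sin(TR[2])
    print(msg,"t",round(s["clock"],2),"tcpT",np.round(1000*toT(s["position"]),1),"z",round(1000*s["position"][2],2),"yawT",round((s["tool_rot"][2]-deg(TR[2])+90)%180-90,2),"F_T",np.round([c*f[0]+si*f[1],-si*f[0]+c*f[1],f[2]],1)); return s
def board():
    p=env.grab_frame("top"); B=None
    for r in env.trace(p,"cover"):
        cs,_=cv2.findContours(r["mask"].astype(np.uint8),0,2); k=max(cs,key=cv2.contourArea)
        w=cv2.minAreaRect(onz(p,k[:,0],.026)[:,:2].astype(np.float32))
        if abs(w[0][0]-.58)<.12 and abs(w[0][1]+.09)<.06: print("board T",np.round(1000*toT(w[0]),1),np.round(w[1],4),"ang",round(w[2]-deg(TR[2]),2)); break
    return p
E
python3 - <<'E'
from h import *
p=env.grab_frame("top")
off=np.array([238,45])
for uv in((100,139),(245,124),(395,108)): print("stop",np.round(1000*toT(onz(p,np.array(uv)/4+off-.4,.022)[0]),1))
B=np.array([.5355,-.1015,rad(2.2)]); print("board T",1000*toT(B[:2]))
P=T(B,[[-.05,0,0]])[0]
env.gripper_to(.5,20)
o=[180,0,2.2-180]
env.goto([P[0],P[1],.10],o); st("above")
print(env.move_straight([P[0],P[1],.034],rate=.1,force_limit=4)); st()
print(env.move_straight([P[0],P[1],.0],rate=.01,force_limit=17)); st("press")
env.dwell(.3); st()
E
```

```text
stop [114.9  43.2]
stop [113.6 -46.1]
stop [ 112.5 -138.7]
board T [-126.94974593  -18.19673176]
above t 4.65 tcpT [-176.7  -14.6] z 100.14 yawT -4.8 F_T [-0.1 -0.1  0.6]
False
 t 5.46 tcpT [-176.3  -14.2] z 34.36 yawT -4.75 F_T [-0.   0.9  0.1]
True
press t 6.79 tcpT [-176.7  -14.2] z 26.44 yawT -4.69 F_T [-0.3 -0.   4.2]
 t 7.09 tcpT [-176.7  -14.2] z 26.44 yawT -4.69 F_T [-0.2  0.3  5.4]
```

```bash
python3 - <<'E'
from h import *
s=env.read_state();x,y,z=s["position"]
for zz in(.0255,.0245,.0235,.0225,.0215,.0205,.0195):
    env.move_straight([x,y,zz],rate=.01); env.dwell(.15); s=st(str(zz))
    if s["force"][2]>17: break
board()
E
```

```text
0.0255 t 7.49 tcpT [-176.5  -14.2] z 26.41 yawT -4.68 F_T [-1.2  1.2 10.2]
0.0245 t 7.89 tcpT [-176.5  -14.2] z 26.36 yawT -4.67 F_T [-4.2  2.4 16.4]
0.0235 t 8.29 tcpT [-176.4  -14.3] z 26.3 yawT -4.63 F_T [-5.2  2.8 22.9]
board T [-75.3 -23.1] [0.0696 0.1138] ang -2.43
```

```bash
cat >> h.py <<'E'
def go(xt,yt,z,dyaw=0,rate=.03,fl=None,n=""):
    P=T(TR,[[xt,yt,0]])[0]
    r=env.move_straight([P[0],P[1],z],[180,0,deg(TR[2])-180+dyaw],rate=rate,force_limit=fl); st(n+" "+str(r)); return r
E
python3 - <<'E'
from h import *
go(-.165,-.011,.0238,-2); go(-.155,-.006,.0238,0,rate=.02)
go(-.148,-.006,.0238)
p=board()
X=T(TR,[[-.1,0,.026]]);u=proj(p,X)[0].astype(int)
S=5;o=np.array([u[0]-70,u[1]-60]);im=cv2.resize(p["image"][o[1]:o[1]+110,o[0]:o[0]+140],None,fx=S,fy=S,interpolation=cv2.INTER_CUBIC)
im=cv2.convertScaleAbs(im,alpha=1.7)
draw(im,p,T(TR,np.array([[-.23,.055,.026],[.1,.055,.026]])),S,o,(255,255,0))
c=-.148+.05
draw(im,p,T(TR,box(c-.085,c+.085,-.061,.049,.026)),S,o,(0,0,255))
cv2.imwrite("pics/a.png",im)
E
```

```text
False t 8.94 tcpT [-163.3  -11.6] z 26.35 yawT -1.92 F_T [-2.1 -0.6 16.6]
 False t 9.65 tcpT [-153.3   -6.7] z 26.37 yawT 0.07 F_T [-2.8 -1.3 16.2]
 False t 10.03 tcpT [-147.1   -6.6] z 26.34 yawT 0.08 F_T [-3.6 -0.5 16.7]
board T [-40.6  -6.8] [0.0569 0.1084] ang 0.29
```

View pics/a.png

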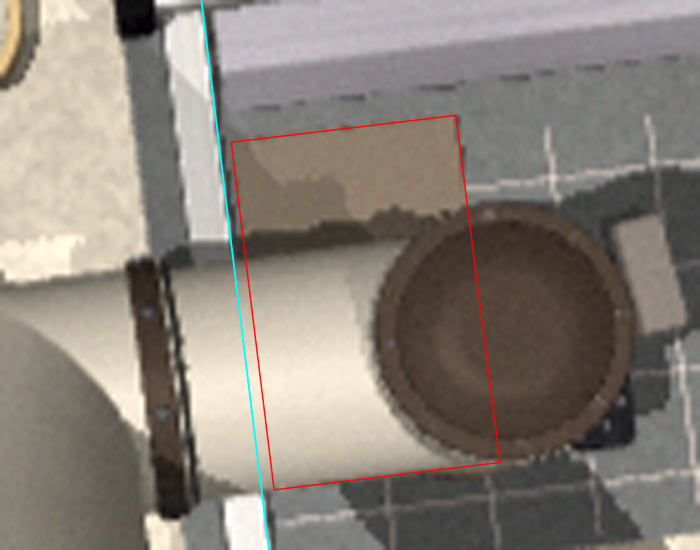

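The board follows the fingers as predicted, and its front edge lies on the red outline with a gap of about 6 mm to the fence. Next I move it to the fence and then feed it.

```bash
python3 - <<'E'
from h import *
go(-.142,-.002,.0238,n="side"); go(-.138,.0015,.0238,rate=.015,n="fence")
for x in(-.125,-.11,-.09,-.07,-.05,-.04): go(x,.001,.0236,n="feed")
board()
E
```

```text
side False t 10.53 tcpT [-140.3   -2.6] z 26.37 yawT 0.07 F_T [-2.5 -0.5 17. ]
fence False t 11.03 tcpT [-137.9   -0.4] z 26.37 yawT 0.1 F_T [-4.3 -7.3 17.3]
feed False t 11.62 tcpT [-124.8   -0.4] z 26.37 yawT 0.1 F_T [-4.6 -4.  18.4]
feed False t 12.27 tcpT [-115.6   -0.4] z 26.29 yawT 0.04 F_T [-14.5  -2.7  29.3]
feed False t 13.08 tcpT [-93.1  -0.4] z 26.34 yawT 0.05 F_T [-10.8  -1.8  22.8]
feed False t 13.9 tcpT [-72.8  -0.4] z 26.36 yawT 0.04 F_T [-9.5 -2.  20.7]
feed False t 14.72 tcpT [-52.5  -0.3] z 26.37 yawT 0.03 F_T [-9.6 -1.4 19.9]
feed False t 15.2 tcpT [-42.4  -0.3] z 26.4 yawT 0.03 F_T [-8.8 -1.2 19. ]
board T [-70.6 -15.1] [0.0145 0.0683] ang 1.3
```

```bash
python3 - <<'E'
from h import *
for x in(-.034,-.030,-.026,-.023,-.021,-.019,-.017):
    go(x,.001,.0236,rate=.015,n="feed")
    if env.read_state()["force"][0]<-13.5: break
p=env.grab_frame("scene"); q=board()
X=T(TR,[[0,0,.026]]);u=proj(p,X)[0].astype(int)
S=4;o=np.array([u[0]-80,u[1]-75]);im=cv2.resize(p["image"][o[1]:o[1]+150,o[0]:o[0]+190],None,fx=S,fy=S,interpolation=cv2.INTER_CUBIC)
im=cv2.convertScaleAbs(im,alpha=1.5)
draw(im,p,T(TR,np.array([[-.23,.055,.022],[.1,.055,.022]])),S,o,(255,255,0))
draw(im,p,T(TR,box(.113-.17,.113,-.055,.055,.026)),S,o,(0,0,255))
cv2.imwrite("pics/b.png",im)
E
```

```text
feed False t 15.85 tcpT [-36.5  -0.3] z 26.38 yawT 0.03 F_T [-9.7 -1.3 17.8]
feed False t 16.27 tcpT [-32.5  -0.3] z 26.38 yawT 0.03 F_T [-9.4 -1.6 17.8]
feed False t 16.68 tcpT [-28.4  -0.2] z 26.42 yawT 0.03 F_T [-10.2  -1.8  18.9]
feed False t 17.03 tcpT [-25.6  -0.3] z 26.4 yawT 0.03 F_T [-9.4 -0.5 18.3]
feed False t 17.32 tcpT [-25.5  -0.2] z 26.38 yawT 0.03 F_T [-12.9  -0.2  21.7]
feed False t 17.6 tcpT [-25.5  -0.3] z 26.36 yawT 0.02 F_T [-17.1  -0.4  25.2]
board T [-53.1   0.9] [0.0169 0.1054] ang 0.3
```

View pics/b.png

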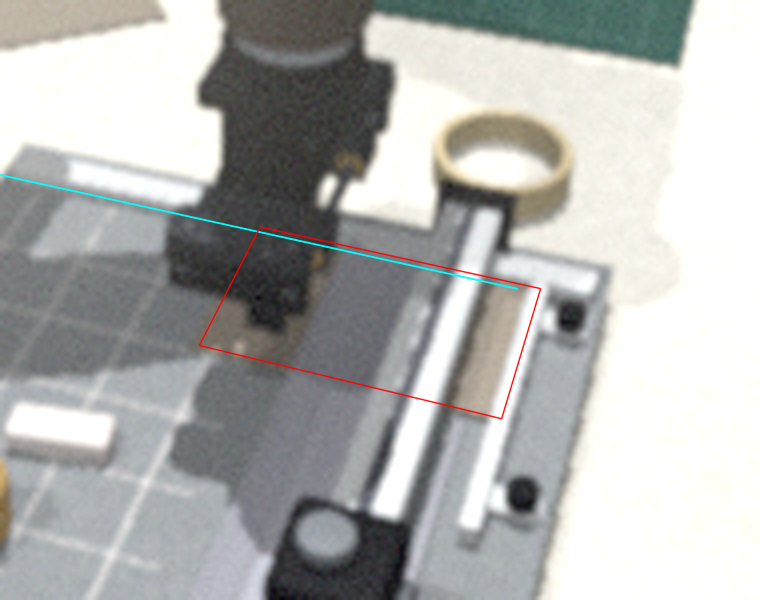

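The feed stalled hard (TCP stuck at -25.5 mm while the force rose), and the picture shows the board front at the stop bar. Now I ease off, retreat and check.

```bash
python3 - <<'E'
from h import *
go(-.023,.0005,.0236,rate=.01,n="ease"); go(-.0235,.0003,.028,rate=.01,n="up"); go(-.026,0,.12,rate=.1,n="up2")
P=T(TR,[[-.30,-.15,0]])[0]; env.move_straight([P[0],P[1],.2],rate=.2); env.dwell(.5); st()
p=env.grab_frame("top"); q=env.grab_frame("scene")
o=np.array([238,45]);S=4;im=cv2.resize(p["image"][45:170,238:378],None,fx=5,fy=5,interpolation=cv2.INTER_CUBIC);im=cv2.convertScaleAbs(im,alpha=1.5)
draw(im,p,T(TR,np.array([[-.23,.055,.026],[.1,.055,.026]])),5,o,(255,255,0))
cv2.imwrite("pics/c.png",im)
E
```

```text
ease False t 18.3 tcpT [-25.6  -0.3] z 26.41 yawT 0.04 F_T [-10.4   1.   17.9]
up False t 18.89 tcpT [-23.5   0.4] z 27.44 yawT 0.0 F_T [-0.5  0.3 -0.1]
up2 False t 19.96 tcpT [-26.6   0.1] z 119.15 yawT -0.01 F_T [-0.3  0.5  0.4]
 t 22.22 tcpT [-299.9 -149.9] z 199.96 yawT 0.01 F_T [1.5 0.3 0.5]
```

View pics/c.png

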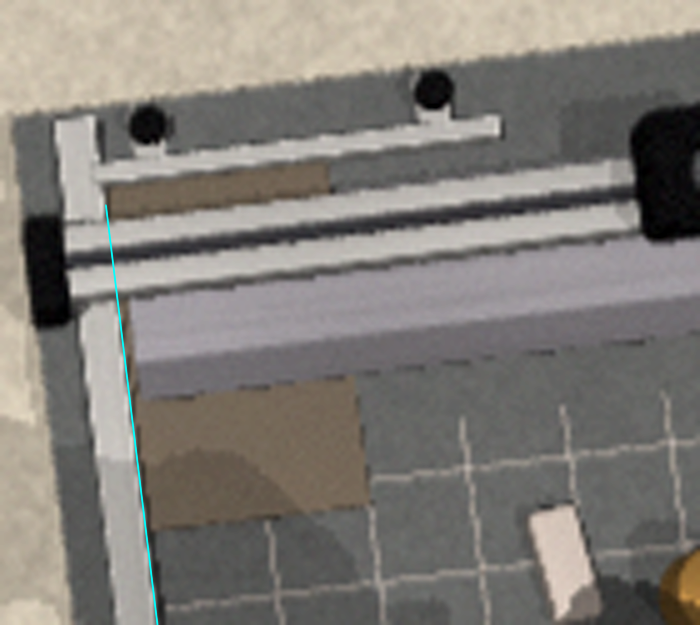

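The board meets the stop bar with no gap (y≈165-190 px) and lies along the fence. Its right edge, from (330,165) to (370,505), is parallel to the fence line, so I'm handing in.

```bash
python3 -c "
from h import *
print(env.close_job())"
```

```text
the job is handed in; nothing more can be done
None
```

The cover board was pressed and slid under the hold-down strip until it met the stop bar and lay along the fence, the hand was taken away, and the job is handed in; no verdict was returned.

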